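# Prop the flip cover and take up the trim knob

### The job

Put the loose blue prop bracket under the control box's flip cover so that it stands seated in the yellow lane, with its heel behind the yellow sill, and holds the cover up by itself; the cover is light, so do not force it. Then turn the black trim knob clockwise through its free play until you feel it bite on the stiff silver disc, and turn the disc 20 degrees further (to the green mark), within 10 degrees. Let go with the cover still propped and leave the things round about where they are.

Things in the scene. Friction and masses are not known exactly. Their poses are not given: they have to be found in the camera images.
- trim_box: Grey control box fixed to the worktop, flat panel on top 60 mm above its underside. Origin on the underside; z up, x from its front (robot side) to its back; it spans x -75 to +110 mm and y -110 to +110 mm. Cover hinge line along y at x = +80 mm, 40 mm above the panel, between two posts 42 mm high at y = +-107 mm.
- lane_sill (a point): Middle of the inner (+x) foot of the yellow sill, at panel height, box axes (x = -63, y = +60 mm of the box). The sill is 6 mm high, 6 mm thick, across the front end of the yellow lane; two rails 6 mm high, inner faces 39 mm apart, run from it 80 mm along +x. No end stop at the back.
- cover_hinge (a point): Point of the cover's hinge line above the middle of the lane: 143 mm in +x from the sill point and 40 mm above the panel; box axes.
- cover (a joint): Angle of the clear flip cover with orange rim (plate 145 x 196 x 3 mm, 150 g, side skirts 14 mm deep, no front skirt). 0 = shut, level, underside 98.5 mm above the worktop; grows as its front edge swings up and back, to 1.8 rad. Weight and a weak spring shut it when let go: about 0.9 N at the front edge when shut, 2 to 3 N on the prop's bar when propped.
- cover_edge (a point): Middle of the cover's front edge above the lane, 145 mm from the hinge line. When shut it lies 10 mm behind the box's front face.
- prop: Loose blue prop bracket, about 250 g, standing on its foot. Origin: middle of the foot's underside, z up, x from heel to toe. Foot 85 x 30 x 8 mm (x -42.5 to +42.5). A post 20 mm wide at x = +30 to +42 mm carries a neck forward to a brass cross bar. Seated: foot flat on the panel between the rails, heel just behind the sill (origin 43 to 46 mm from the sill point), cover at about 1.34 rad.
- prop_grip (a point): Middle of the prop's black rubber grip tab, 45 mm above the foot's underside, at x = -29.5 mm of the prop; prop axes. The tab is 24 mm long in x, 14 mm thick in y, from 8 to 60 mm above the foot's underside: hold it by its y faces.
- prop_bar (a point): Top of the prop's brass cross bar (10 mm thick, 28 mm long in y): x = +82.5 mm of the prop, 86 mm above the foot's underside. With the foot low in front of the box the bar passes under the shut cover with 12 mm to spare; raised and brought inward over the panel, it carries the cover up. Seated, it is 15 to 18 mm in front of the hinge line; the cover pushes the prop back against the sill.
- knob_grip (a point): On the axis of the black bar knob, 24 mm above the panel. Bar 38 mm along this point's x, 12 mm thick along y, flat sides 10 to 34 mm above the panel; z up. Turns freely (0.03 N m) through an unknown free play of 0.25 to 1.1 rad clockwise from above (yaw falling), then bites: it carries the silver disc along, which takes 0.4 N m (about half that is felt standing still). Where it bites varies.
- knob_axis (a point): The knob's axis at panel height, box axes (x = -42, y = -50 mm of the box). The black scale ring (radius 38 mm) and silver disc (radius 27 mm) lie here, up to 6 mm above the panel.
- trim_disc (a joint): Angle of the stiff silver disc with a red pointer under the knob, relative to the black scale ring: 0 at the start, grows clockwise from above, only when the knob has bitten; stays where it is left. Ring marks are 10 degrees apart, the long white one is 0, the green one is 20 degrees (0.35 rad).
- tape_measure: Yellow-and-black tape measure, 37 x 81 x 62 mm, standing near the work: a bystander. Origin at the middle of its underside.
- relay_box: Small black carton, 50 x 60 x 70 mm: a bystander. Origin at the middle of its underside.
- tape_roll_grey: Roll of grey tape, 92 mm across, 44 mm high: a bystander. Origin at the middle of its underside.
There are look-alikes about, which are no part of the job. Leave any pink or red look-alike of the prop alone.

How it is judged:
On the way, in this order (a step that is already met when the one before it is completed fails the run):
1. the prop stands seated in the lane behind the sill, let go, and holds the cover open (value of joint cover above 1.05 rad and contact force between prop and cover above 0.2 N and contact force between each of the arm, the fingers and prop below 0.05 N and z of prop in the frame of trim_box below 0.063 m and x of prop in the frame of trim_box above -0.0225 m and angle between prop's own z axis and vertical below 0.06 rad and y of prop in the frame of trim_box between 0.05 and 0.07 m), for 0.3 s.
2. the knob has bitten and turned the trim disc about 20 degrees (value of joint trim_disc above 0.175 rad and value of joint cover above 1.05 rad), for 0.1 s.
At the end, for the whole second after the job is handed in: The prop stands at rest and upright on the panel (origin within 3 mm of panel height, tilt under 0.06 rad) between the rails and behind the sill, and carries the cover, which is open more than 1.05 rad; the trim disc has turned 10 to 30 degrees (0.175 to 0.525 rad) from its start (all of step 2 and value of joint trim_disc below 0.525 rad and contact force between prop and cover above 0.2 N and z of prop in the frame of trim_box below 0.063 m and x of prop in the frame of trim_box above -0.0225 m and angle between prop's own z axis and vertical below 0.06 rad and linear speed of prop below 0.02 m/s and y of prop in the frame of trim_box between 0.05 and 0.07 m); the robot touches nothing.
It fails at once if anything presses on the cover with more than 15 N (contact force between anything else and cover above 15 N).
It fails at once if the prop is driven against the box with more than 30 N (contact force between prop and trim_box above 30 N).
It fails at once if the trim disc is turned past 35 degrees (value of joint trim_disc above 0.61 rad).
It fails at once if a bystander is moved more than 30 mm (distance of any of tape_measure, relay_box, tape_roll_grey from where it was at the start of the episode above 0.03 m).
It also fails if it takes over 72 s, if anything falls off the work surface, if the arm or the gripper's body presses on something with over 40 N, if the wrist force passes 120 N, or if a joint passes its speed limit or range.

### The arm

A 6-joint arm with a two-finger parallel gripper is mounted at the origin on a cart in front of the work surface, level with it; the furniture and walls round the work are solid. World frame = base frame: x ahead of the robot, y to its left, z up, the work surface at z = 0. Lengths are in m, angles in rad, forces in N, time in s.
With the tool pointing down it reaches from about 0.225 to 0.875 m from the base axis. Payload 3.4 kg.
Tool frame: the origin (TCP) lies between the finger pads; the fingertips stand 8 mm ahead of it and the grasp point (between the pads) lies 11 mm behind it; z points along the fingers, y is the line along which they close (so a half turn about z gives the same grasp; the last joint's range is limited). The gripper opens to 85 mm and grips with 20 to 120 N. Pads are 22 mm wide; open, the fingers measure 114 mm over their backs; the gripper's body (76 mm by 85 mm) begins 54 mm behind the grasp point. The pads swing forward as they close: fully open they stand 13 mm farther back than shut.
Start: joints at [1.199, 0.276, 1.505, -0, 1.361, -0.121], TCP at [0.143, 0.557, 0.201] pointing down, gripper open.
Joint ranges: [-2.89, 2.89], [-0.75, 2.08], [0.22, 2.7], [-1.18, 4.32], [0.11, 2.71], [-2.7, 2.7]. Speed limits (rad/s): [2.57, 2.57, 3.14, 3.14, 3.14, 3.14].

### API

Orientations are given as a unit quaternion [w, x, y, z].
In Python, from rig import manip gives the robot as it stands.
- The arm moves only by the tool move_arm, never from a script. Its argument "deltas" is a list that holds one entry, the list of rows, each a list of 5 numbers: the shift along the tool's x, y, z normalised to -1 to 1, where 1 is 80 cm, then the turn about the tool's z normalised to -1 to 1, where 1 is 120 degrees, then the closure, from -1 (fully open) to 1 (shut). In form: [[[tx, ty, tz, twist, grip], ...]]. A call has 1 to 12 rows; each row is the pose to reach, as a shift and turn from the pose commanded when the call began, along the tool's axes at that moment; what a row does not reach only later rows make up. A row lasts 1/10 s, in which the tool goes at most 50 mm and 8.59 degrees, less where a joint would pass 70% of its speed; a pose out of reach is approached as far as the arm can. A call with a number of a shift or a turn outside -1 to 1 is refused whole. A call with a gripper value outside its range is refused whole. The fingers move at their own pace and stop on an object; "squeeze" is the grip in N (left out, the last holds). Time passes only in rows, so rows that repeat a pose let the fingers close. It gives the time, the measured TCP pose, the force, the opening and the grip force at its end, in the units of the state.
- manip.get_state(): the state, without advancing time (a new reading comes with each control period).
- manip.get_image(name): name is "scene" or "top" or "wrist"; returns the picture (480x640x3 uint8, red, green, blue); there is no depth.
- manip.camera_params(name): a dict with "fx", "fy", "cx", "cy" (pixels), "dist" ([k1, k2, p1, p2, k3] as OpenCV has them; the pictures are not rectified), "R" (3x3) and "t" (3): a world point X has camera coordinates R X + t; the wrist camera has in their place "tool_from_camera" (4x4, takes a point from camera to tool coordinates, whose origin is the TCP and whose axes are the flange's). Camera axes: x right, y down, z forward; pixel columns grow to the right and rows downward; lengths in m; the calibration is good to about 2 mm. A picture is of the moment at which its call begins: read the wrist's pose just before it. camera_params takes no time and is no camera call.
- manip.sign_off(): hands the job in; it is judged then, once.
The state is a dict: "clock": time; "qpos": joint angles; "qd": joint speeds; "effort": joint torques, N m; "position": TCP position; "ee_rot": TCP orientation; "contact_force": force on the tool from outside, world axes, zero at the start; "moment": the same for the moment, N m; "width": finger opening in m; "gripper_force": force on a finger pad.
Only numpy, scipy, OpenCV 4.12 (cv2) and the standard library are available. Lean on these libraries where they do the work, as an engineer would, in place of code of your own. Each camera call takes 0.05 s, during which the arm holds its last target. There are 200 camera calls.

## Working session

There is one attempt and no reset: what is moved stays moved. The work goes in short steps, Python scripts to look and compute and a tool call to move; the robot and the scene stay as the last step left them, time stands still between calls to the robot, and variables do not carry over. Pictures are saved under pics/ and viewed, at most 10 in all, crops included, and the job is handed in when it is done.

Besides the shell and the picture viewer there is one more tool, called as name(argument=value, ...) on one line, values as JSON. move_arm: Moves the arm, as the interface text tells. Scaled input: -1 to 1 covers 80 cm each way for a shift and 120 degrees each way for a turn. Its arguments: {"type":"object","properties":{"deltas":{"type":"array","items":{"type":"array","items":{"type":"array","items":{"type":"number","minimum":-1,"maximum":1}}}},"squeeze":{"type":"number"}},"required":["deltas"]}

```bash
mkdir -p pics; ls; python3 - <<'E'
from rig import manip
import cv2,json
s=manip.get_state();print({k:s[k] for k in('clock','position','ee_rot','width')})
for n in('scene','top','wrist'):
    im=manip.get_image(n);cv2.imwrite(f'pics/{n}0.png',im[:,:,::-1])
    p=manip.camera_params(n);print(n,{k:(v.tolist() if hasattr(v,'tolist') else v) for k,v in p.items()})
E
```

```text
pics
{'clock': 0.0, 'position': array([0.14247693, 0.55645414, 0.19991823]), 'ee_rot': array([-2.34842552e-04,  1.25055582e-01,  9.92149290e-01, -9.12621130e-04]), 'width': 0.08564091467871715}
scene {'fx': 479.07422367367445, 'fy': 479.07422367367445, 'cx': 310.69883482862315, 'cy': 236.14455163317865, 'dist': [-0.11512271516149976, 0.0, 0.0, 0.0, 0.0], 'R': [[-0.7638601519735523, -0.6452793728217601, 0.011497792731561618], [-0.5546211936247039, 0.6472235958032284, -0.5229693572455735], [0.3300196960929011, -0.4058523722319427, -0.8522739302269274]], 't': [0.4783291471015843, 0.2608344576022419, 1.3136736248561236]}
top {'fx': 563.8924927334788, 'fy': 563.8924927334788, 'cx': 320.8950507615202, 'cy': 240.32433267567987, 'dist': [0.002833624598271684, 0.0, 0.0, 0.0, 0.0], 'R': [[-0.24062901787937846, -0.9705852922583429, -0.00786550737037769], [-0.8645862627818566, 0.21801839062412734, -0.45272350895283553], [0.44112160450754223, -0.10213800370798878, -0.8916162617602029]], 't': [0.22762089216651815, 0.49816964224003335, 1.4633201801967464]}
wrist {'fx': 357.0737708655935, 'fy': 357.0737708655935, 'cx': 318.29599405880856, 'cy': 237.811421598229, 'dist': [-0.07377862162653334, 0.0, 0.0, 0.0, 0.0], 'tool_from_camera': [[-0.0005895119830223091, -0.9638146894923099, -0.2665724981960101, 0.0672284561034037], [0.9999996085932431, -0.0007440553723737872, 0.0004787431046711717, 4.2259514941189735e-05], [-0.00065976433618512, -0.2665721116329365, 0.9638147508782874, -0.1730288779073479], [0.0, 0.0, 0.0, 1.0]]}
```

View pics/top0.png

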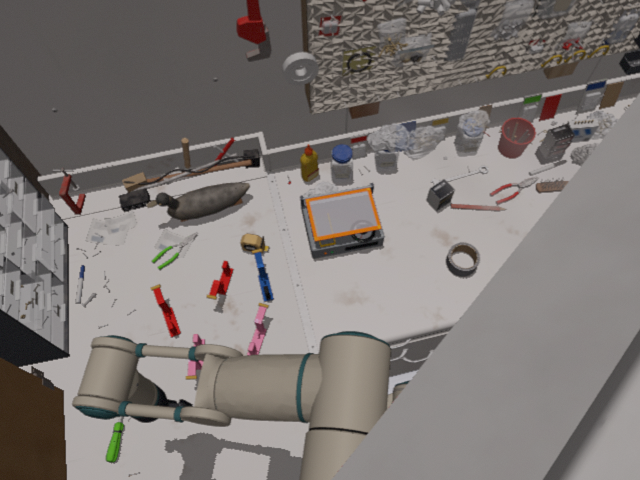

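View pics/scene0.png

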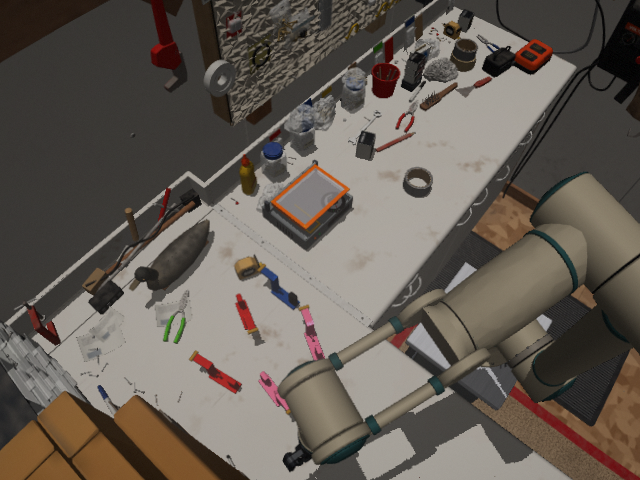

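The only blue bracket is at top (263,277) / scene (280,288). Its look-alikes are red at top (221,281) and (166,312), and pink at (258,330) and (197,355). Blue matches the description. The box is at top (342,220) and the tape measure at (253,243). Next is one enlarged crop to confirm this.

```bash
cat > h.py <<'E'
import numpy as np,cv2
from rig import manip
from scipy.spatial.transform import Rotation as Rot
P={n:manip.camera_params(n) for n in('scene','top','wrist')}
def cam(n,s=None):
    p=P[n];K=np.array([[p['fx'],0,p['cx']],[0,p['fy'],p['cy']],[0,0,1.]]);d=np.array(p['dist'])
    if n!='wrist': return K,d,np.array(p['R']),np.array(p['t'])
    s=s or manip.get_state();q=s['ee_rot'];M=np.eye(4);M[:3,:3]=Rot.from_quat([q[1],q[2],q[3],q[0]]).as_matrix();M[:3,3]=s['position']
    W=np.linalg.inv(M@np.array(p['tool_from_camera']));return K,d,W[:3,:3],W[:3,3]
def ray(c,uv):
    K,d,R,t=c;u=cv2.undistortPoints(np.array(uv,float).reshape(1,1,2),K,d).ravel()
    v=R.T@np.r_[u,1];return -R.T@t,v/np.linalg.norm(v)
def plane(c,uv,z):
    o,v=ray(c,uv);return o+v*(z-o[2])/v[2]
def tri(c1,a,c2,b):
    A=np.zeros((3,3));y=np.zeros(3);rs=[ray(c1,a),ray(c2,b)]
    for o,v in rs: M=np.eye(3)-np.outer(v,v);A+=M;y+=M@o
    X=np.linalg.solve(A,y);return X,[np.linalg.norm((np.eye(3)-np.outer(v,v))@(X-o)) for o,v in rs]
def proj(c,X):
    K,d,R,t=c;return cv2.projectPoints(np.array(X,float).reshape(-1,1,3),cv2.Rodrigues(R)[0],t,K,d)[0].reshape(-1,2)
def snap(n,name):
    c=cam(n);im=manip.get_image(n)[:,:,::-1].copy();cv2.imwrite(f'pics/{name}.png',im);return c,im
E
python3 - <<'E'
import cv2,numpy as np
a=cv2.imread('pics/top0.png');b=cv2.imread('pics/scene0.png')
f=lambda i,x,y,w,h:cv2.resize(i[y:y+h,x:x+w],(400,300),interpolation=cv2.INTER_CUBIC)
cv2.imwrite('pics/c1.png',np.vstack([np.hstack([f(a,235,235,80,60),f(a,290,175,107,80)]),np.hstack([f(b,230,250,80,60),f(b,255,160,107,80)])]))
E
```

```text
(no output)
```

View pics/c1.png

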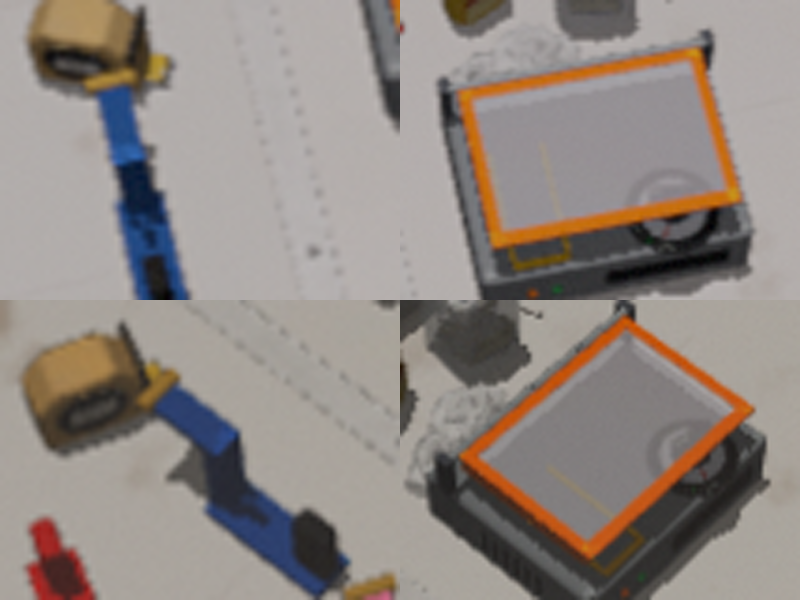

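The crop shows the blue bracket. Its brass bar is at top (257,251) / scene (262,268), next to the tape measure, and the black tab is at top (266,287) / scene (293,294). The box has its cover shut, the yellow lane on its left and the knob on its right.

```bash
cat > m1.py <<'E'
from h import *
T,S=cam('top'),cam('scene')
print('tab',tri(T,(266.4,287),S,(292.6,294)));print('bar',tri(T,(257,251.4),S,(262,267.6)))
def quad(f,roi):
    im=cv2.imread(f);h=cv2.cvtColor(im,cv2.COLOR_BGR2HSV);m=cv2.inRange(h,(5,180,150),(20,255,255))
    k=np.zeros_like(m);x,y,w,hh=roi;k[y:y+hh,x:x+w]=m[y:y+hh,x:x+w]
    c=max(cv2.findContours(k,0,2)[0],key=cv2.contourArea);hu=cv2.convexHull(c)
    q=cv2.approxPolyN(hu,4,ensure_convex=True).reshape(-1,2).astype(float);return q
qt=quad('pics/top0.png',(290,170,110,90));qs=quad('pics/scene0.png',(250,150,110,90))
pt=np.array([plane(T,q,.1015) for q in qt]);ps=np.array([plane(S,q,.1015) for q in qs])
print(qt,pt);print(qs,ps)
for a,q in zip(pt,qt):
    j=np.argmin(np.linalg.norm(ps-a,axis=1));print(tri(T,q,S,qs[j]))
def blue(f,roi):
    im=cv2.imread(f);h=cv2.cvtColor(im,cv2.COLOR_BGR2HSV);m=cv2.inRange(h,(100,130,30),(125,255,255))
    k=np.zeros_like(m);x,y,w,hh=roi;k[y:y+hh,x:x+w]=m[y:y+hh,x:x+w];return cv2.boundingRect(k)
print(blue('pics/top0.png',(240,240,50,70)),blue('pics/scene0.png',(240,250,70,70)))
s=manip.get_state();q=s['ee_rot'];print(Rot.from_quat([q[1],q[2],q[3],q[0]]).as_matrix().round(3))
E
python3 m1.py
```

```text
tab (array([0.45884695, 0.27805487, 0.06112201]), [np.float64(0.003387578834824467), np.float64(0.0033875788348242883)])
bar (array([0.56565239, 0.28149799, 0.08357197]), [np.float64(0.0010377288930402508), np.float64(0.0010377288930401517)])
[[381. 228.]
 [314. 241.]
 [305. 199.]
 [370. 187.]] [[ 0.54405108 -0.07918629  0.1015    ]
 [ 0.55043621  0.11743453  0.1015    ]
 [ 0.69219438  0.11049595  0.1015    ]
 [ 0.68521996 -0.08726761  0.1015    ]]
[[349. 189.]
 [305. 229.]
 [270. 201.]
 [315. 164.]] [[ 0.54128209 -0.07599606  0.1015    ]
 [ 0.5490798   0.11818054  0.1015    ]
 [ 0.69097028  0.11105411  0.1015    ]
 [ 0.68115128 -0.08397165  0.1015    ]]
(array([ 0.54482999, -0.07991364,  0.09660633]), [np.float64(0.0014884595274406302), np.float64(0.00148845952744069)])
(array([0.55011741, 0.117511  , 0.10068012]), [np.float64(0.0006629753818389233), np.float64(0.0006629753818389977)])
(array([0.69192501, 0.1105351 , 0.10087827]), [np.float64(0.0005546867470176298), np.float64(0.0005546867470178521)])
(array([ 0.68568025, -0.08787268,  0.09697496]), [np.float64(0.0019228068096456663), np.float64(0.0019228068096456704)])
(255, 253, 18, 48) (262, 268, 33, 41)
[[-0.969  0.248 -0.001]
 [ 0.248  0.969 -0.001]
 [ 0.    -0.001 -1.   ]]
```

move_arm(deltas=[[[-0.466, -0.24, 0, -0.125, -1], [-0.466, -0.24, 0, -0.125, -1], [-0.466, -0.24, 0, -0.125, -1], [-0.466, -0.24, 0, -0.125, -1], [-0.466, -0.24, 0, -0.125, -1], [-0.466, -0.24, 0, -0.125, -1], [-0.466, -0.24, 0, -0.125, -1], [-0.466, -0.24, 0, -0.125, -1], [-0.466, -0.24, 0, -0.125, -1], [-0.466, -0.24, 0, -0.125, -1], [-0.466, -0.24, 0, -0.125, -1], [-0.466, -0.24, 0, -0.125, -1]]])

```text
clock: 1.35
position: [0.4551, 0.2792, 0.2006]
ee_rot: [-0.001, -0.006, 1.0, 0.0]
contact_force: [-0.0, -0.4, -0.3]
width: 0.0855
gripper_force: 0.0
```

```bash
python3 - <<'E'
from h import *
s=manip.get_state();print(s['clock'],s['position'],s['qpos'],np.abs(s['qd']).max());c,im=snap('wrist','w1')
np.savez('pics/w1.npz',*[np.array(x) for x in c])
q=s['ee_rot'];print(Rot.from_quat([q[1],q[2],q[3],q[0]]).as_matrix().round(3))
E
```

```text
1.35 [0.45506648 0.27924099 0.20064369] [ 4.19433359e-01  2.14533796e-01  1.59032993e+00  8.16295590e-04
  1.33755429e+00 -1.16356976e+00] 0.01218688045915836
[[-1.    -0.012 -0.001]
 [-0.012  1.     0.   ]
 [ 0.001  0.    -1.   ]]
```

View pics/w1.png

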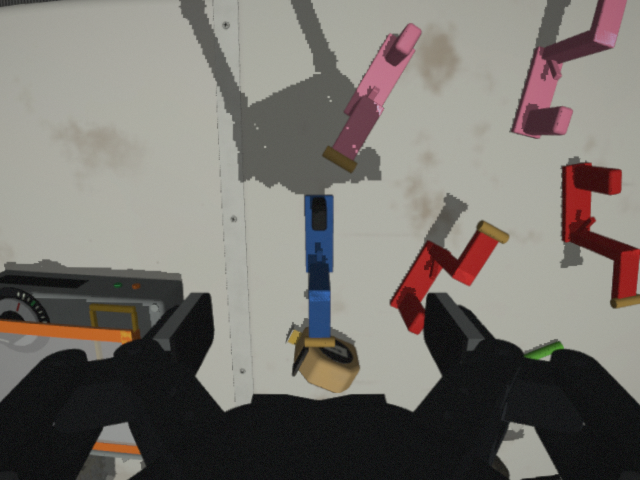

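The wrist view shows the blue prop's heel at (319,196), its tab top at (319,212) and its bar at (320,342). The prop is nearly aligned with the tool. The tape measure sits just past the bar.

```bash
python3 - <<'E'
from h import *
z=np.load('pics/w1.npz');c=[z[k] for k in z.files]
im=cv2.imread('pics/w1.png');h=cv2.cvtColor(im,cv2.COLOR_BGR2HSV);m=cv2.inRange(h,(100,120,30),(125,255,255))
for r in (200,210,220,230,240,250,258,268):
    x=np.where(m[r,290:350])[0]+290;a=plane(c,(x.min(),r),.008);b=plane(c,(x.max()+1,r),.008);print(r,x.min(),x.max(),((a+b)/2).round(4),(a-b)[:2].round(4))
col=np.where(m[:,319])[0];print('heel',m[180:200].any(1).argmax()+180,[plane(c,(319,v),.008).round(4) for v in (195,196)])
d=cv2.inRange(h,(0,0,0),(180,255,45));d2=d[185:232,300:340];ys,xs=np.where(d2>0);print('tab dark',xs.min()+300,xs.max()+300,ys.min()+185,ys.max()+185)
print('tab top',plane(c,(319.5,197),.06),plane(c,(319.5,220),.06))
b=cv2.inRange(h,(12,90,60),(28,255,255))[336:348,295:345];ys,xs=np.where(b>0);print('bar',xs.min()+295,xs.max()+295,plane(c,(320,342),.083))
E
```

```text
200 305 332 [0.4483 0.2801 0.008 ] [ 0.0003 -0.0289]
210 305 332 [0.4588 0.2802 0.008 ] [ 0.0003 -0.0291]
220 306 332 [0.4694 0.2809 0.008 ] [ 0.0003 -0.0283]
230 306 332 [0.4802 0.281  0.008 ] [ 0.0003 -0.0285]
240 306 331 [0.4912 0.2806 0.008 ] [ 0.0003 -0.0277]
250 306 331 [0.5024 0.2808 0.008 ] [ 0.0003 -0.0279]
258 306 331 [0.5114 0.2809 0.008 ] [ 0.0003 -0.0281]
268 307 331 [0.5229 0.2816 0.008 ] [ 0.0003 -0.0272]
heel 196 [array([0.4431, 0.2801, 0.008 ]), array([0.4441, 0.2801, 0.008 ])]
tab dark 312 325 197 229
tab top [0.43704386 0.28028713 0.06      ] [0.45786845 0.28054298 0.06      ]
bar 295 344 [0.56808207 0.28227699 0.083     ]
```

move_arm(deltas=[[[-0.002, 0.0015, 0.06, 0, -0.5], [-0.002, 0.0015, 0.12, 0, -0.5], [-0.002, 0.0015, 0.17, 0, -0.5], [-0.002, 0.0015, 0.2, 0, -0.5], [-0.002, 0.0015, 0.208, 0, -0.5], [-0.002, 0.0015, 0.208, 0, -0.5], [-0.002, 0.0015, 0.208, 0, 1], [-0.002, 0.0015, 0.208, 0, 1], [-0.002, 0.0015, 0.208, 0, 1], [-0.002, 0.0015, 0.208, 0, 1], [-0.002, 0.0015, 0.208, 0, 1], [-0.002, 0.0015, 0.208, 0, 1]]], squeeze=50)

```text
clock: 2.6
position: [0.4579, 0.2797, 0.0346]
ee_rot: [0.0, -0.005, 1.0, 0.0]
contact_force: [0.1, -0.5, -0.4]
width: -0.0001
gripper_force: 0.0
```

```bash
python3 - <<'E'
from h import *
c,im=snap('wrist','w2');ct,it=snap('top','t2');cs,i3=snap('scene','s2')
f=lambda i,x,y,w,h:cv2.resize(i[y:y+h,x:x+w],(400,300),interpolation=cv2.INTER_CUBIC)
cv2.imwrite('pics/c2.png',np.hstack([cv2.resize(im,(400,300)),f(i3,220,220,120,90)]))
E
```

```text
(no output)
```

View pics/c2.png

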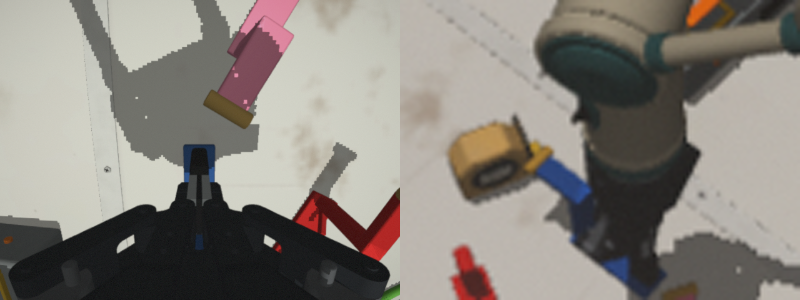

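```bash
python3 - <<'E'
from h import *
c=cam('wrist');im=cv2.imread('pics/w2.png')
s=manip.get_state();print(s['width'],s['gripper_force'],s['clock'],s['position'])
h=cv2.cvtColor(im,cv2.COLOR_BGR2HSV);m=cv2.inRange(h,(100,120,30),(125,255,255));m[:, :250]=0;m[:,400:]=0
r=np.where(m.any(1))[0];print('heel row',r.min(),'cols',np.where(m[r.min()+3])[0][[0,-1]])
print('heel',plane(c,(320,r.min()),.008));print('tcp px',proj(c,[s['position'],s['position']+[0,0,.011],s['position']+[-.024,0,.026]]))
for n in('top','scene'):
    a=cv2.imread(f'pics/{n}0.png').astype(int);b=cv2.imread(f'pics/{n[0]}2.png').astype(int)
    for i in(a,b):
        hh=cv2.cvtColor(i.astype(np.uint8),cv2.COLOR_BGR2HSV);mm=cv2.inRange(hh,(100,130,30),(125,255,255));mm[:240]=0;mm[310:]=0;mm[:,:240]=0;mm[:,310:]=0;print(n,cv2.boundingRect(mm))
crop=im[200:440,160:480];cv2.imwrite('pics/c3.png',cv2.resize(crop,(800,600),interpolation=cv2.INTER_CUBIC))
E
```

```text
-0.0003263625723970601 0.0 2.75 [0.45776934 0.27971298 0.03439228]
heel row 232 cols [294 342]
heel [0.44224781 0.28062005 0.008     ]
tcp px [[318.15921045 273.81212451]
 [318.16190666 281.99917336]
 [318.73579462 243.49102059]]
top (255, 253, 18, 48)
top (0, 0, 0, 0)
scene (262, 268, 33, 41)
scene (261, 268, 27, 36)
```

View pics/c3.png

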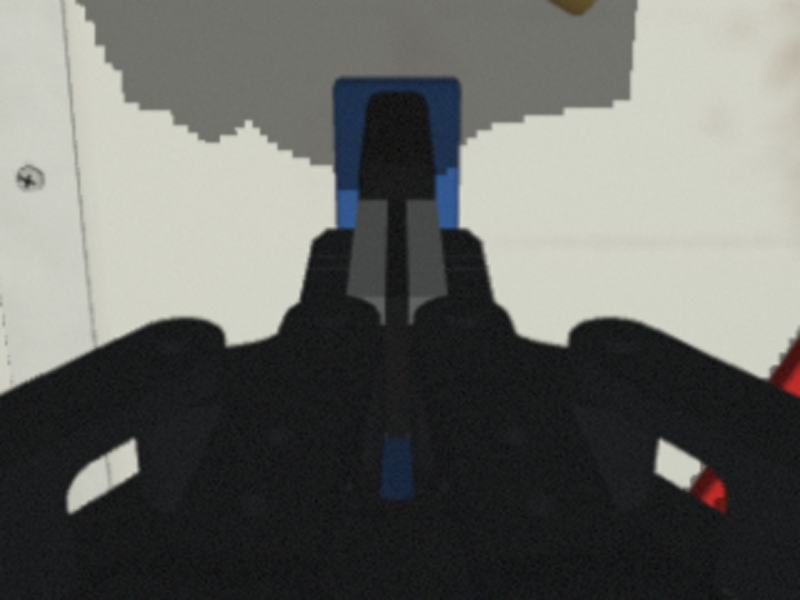

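```bash
python3 - <<'E'
from h import *
c=cam('wrist');f=lambda X:((proj(c,X)-[160,200])*2.5).round(0).tolist()
y=.2805;h=.4425
print('tabtop',f([[h+dx,y+dy,.06] for dx in(.001,.025) for dy in(.007,-.007)]))
print('tabbase',f([[h+dx,y+dy,.008] for dx in(.001,) for dy in(.007,-.007)]))
p=np.array([.4577,.2797,.0344])
print('pads near face tip/12up/34up',f([p+[-.011,0,z] for z in(-.008,.011,.03,.045)]))
print('pads far',f([p+[.011,0,z] for z in(-.008,.011,.03,.045)]))
z=np.load('pics/w1.npz');c1=[z[k] for k in z.files]
print('w1 tabtop',proj(c1,[[h+.001,y,.06],[h+.025,y,.06],[h,y,.008],[h+.125,y,.083]]).round(1).tolist())
E
```

```text
tabtop [[441.0, 162.0], [361.0, 161.0], [437.0, 286.0], [361.0, 285.0]]
tabbase [[430.0, 86.0], [369.0, 85.0]]
pads near face tip/12up/34up [[396.0, 122.0], [396.0, 151.0], [396.0, 188.0], [396.0, 223.0]]
pads far [[395.0, 218.0], [395.0, 256.0], [395.0, 303.0], [395.0, 348.0]]
w1 tabtop [[319.7, 204.2], [319.3, 230.4], [319.4, 194.4], [318.1, 341.4]]
```

The shadow line shows that the grey patch is the lit top of the tab, between the fingers. So the prop is probably held and the width reading is unreliable. I'll test that with a small lift.

move_arm(deltas=[[[0, 0, -0.006, 0, 1], [0, 0, -0.012, 0, 1], [0, 0, -0.025, 0, 1], [0, 0, -0.04, 0, 1], [0, 0, -0.05, 0, 1], [0, 0, -0.05, 0, 1]]], squeeze=60)

```text
clock: 3.35
position: [0.4591, 0.2804, 0.0764]
ee_rot: [0.002, -0.006, 1.0, 0.001]
contact_force: [0.4, -0.8, -1.0]
width: -0.0002
gripper_force: 0.0
```

```bash
python3 - <<'E'
from h import *
s=manip.get_state();print(s['position'],s['contact_force'],s['moment'],s['width'],s['gripper_force'])
c,im=snap('wrist','w3');h=cv2.cvtColor(im,cv2.COLOR_BGR2HSV);m=cv2.inRange(h,(100,120,30),(125,255,255));m[:, :250]=0;m[:,400:]=0
r=np.where(m.any(1))[0];print('heel row',r.min(),'cols',np.where(m[r.min()+3])[0][[0,-1]])
E
```

```text
[0.45906574 0.28036683 0.0763531 ] [ 0.40085094 -0.79098263 -0.9790896 ] [-0.0148498  -0.01779201 -0.02387984] -0.0001924082540414978 0.0
heel row 215 cols [297 337]
```

View pics/w3.png

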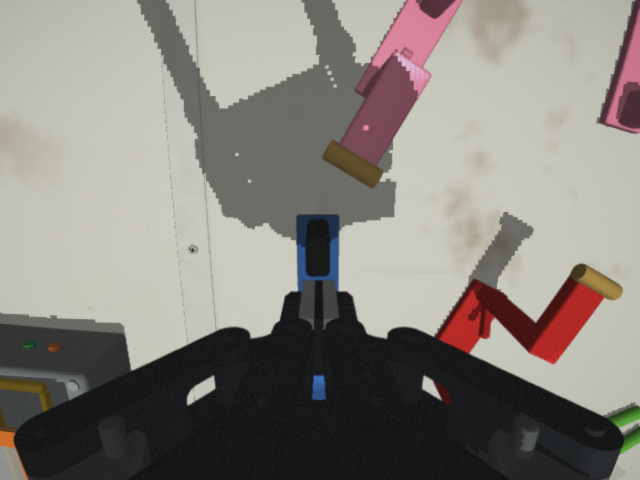

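The gripper closed empty. The fingertip gap in w1 spans 214 px for 85.6 mm, so the tips sit about 36 mm nearer the camera than the stated TCP. The pads therefore closed just above the 60 mm tab top. I'll reopen, go lower and retry.

move_arm(deltas=[[[0.003, 0, 0, 0, -0.4], [0.004, 0, 0, 0, -0.4], [0.004, 0, 0, 0, -0.4], [0.004, 0, 0.04, 0, -0.4], [0.004, 0, 0.07, 0, -0.4], [0.004, 0, 0.08, 0, -0.4], [0.004, 0, 0.08, 0, -0.4], [0.004, 0, 0.08, 0, 1], [0.004, 0, 0.08, 0, 1], [0.004, 0, 0.08, 0, 1], [0.004, 0, 0.08, 0, 1], [0.004, 0, 0.08, 0, 1]]], squeeze=50)

```text
clock: 4.6
position: [0.4554, 0.2801, 0.0116]
ee_rot: [0.001, -0.006, 1.0, 0.0]
contact_force: [0.2, 0.3, 5.7]
width: 0.0128
gripper_force: 50.3
```

move_arm(deltas=[[[0, 0, -0.01, 0, 1], [0, 0, -0.03, 0, 1], [0, 0, -0.08, 0, 1], [0, 0, -0.125, 0, 1], [0, 0, -0.125, 0, 1], [0, 0, -0.125, 0, 1]]])

```text
clock: 5.2
position: [0.4543, 0.2796, 0.1108]
ee_rot: [0.0, -0.005, 1.0, 0.0]
contact_force: [-0.3, 0.1, -2.1]
width: 0.0128
gripper_force: 49.2
```

```bash
python3 - <<'E'
from h import *
s=manip.get_state();print(s['position'],s['contact_force'],s['moment'],s['width'],s['gripper_force'])
c,im=snap('wrist','w4');snap('scene','s4');h=cv2.cvtColor(im,cv2.COLOR_BGR2HSV);m=cv2.inRange(h,(100,120,20),(125,255,255));m[:, :250]=0;m[:,400:]=0
r=np.where(m.any(1))[0];print('heel row',r.min())
for k in(3,10,20,30,40,50,60):
    x=np.where(m[r.min()+k])[0]; print(r.min()+k,x[[0,-1]] if len(x) else 0)
E
```

```text
[0.45425943 0.2796372  0.11076815] [-0.26094953  0.08756    -2.08202539] [-0.01917508  0.15843578  0.04979886] 0.012826770751368833 49.23523485660553
heel row 247
250 [291 345]
257 [291 344]
267 [292 344]
277 [292 344]
287 0
297 0
307 0
```

View pics/w4.png

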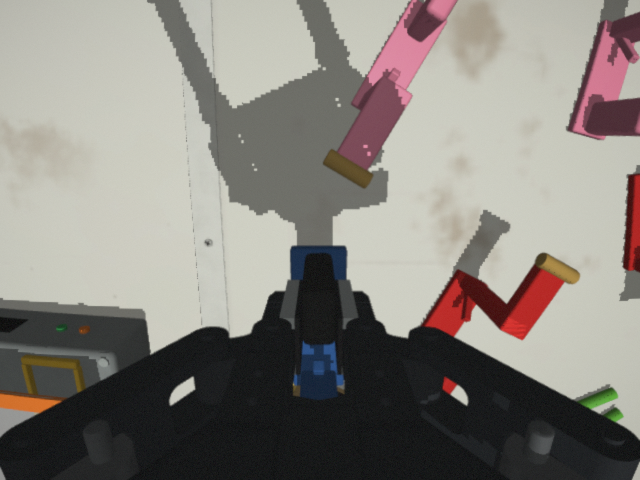

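The prop is held (width 12.8 mm, −2.1 N). The yellow lane's front end is visible at (22–82, 357–390). I'll measure it, and raise the squeeze before the cover load comes on.

```bash
python3 - <<'E'
from h import *
c=cam('wrist');im=cv2.imread('pics/w4.png');h=cv2.cvtColor(im,cv2.COLOR_BGR2HSV)
m=cv2.inRange(h,(18,90,60),(32,255,255));m[:340]=0;m[:,120:]=0;m[410:]=0
ys,xs=np.where(m>0);print(xs.min(),xs.max(),ys.min(),ys.max())
for x in range(22,86,6):
    y=np.where(m[:,x])[0];print(x,y.min() if len(y) else 0,y.max() if len(y) else 0,len(y),plane(c,(x,y.min()),.066).round(4) if len(y) else 0)
for r in range(366,392,6):
    x=np.where(m[r])[0];print('row',r,x[[0,-1]],plane(c,(x[0],r),.066).round(4),plane(c,(x[-1]+1,r),.066).round(4))
ps=.6093,.0167
R=lambda p:np.array([ps[0]+p[0]*.999+p[1]*.043,ps[1]-.043*p[0]+.999*p[1],p[2]])
print('pred sill outer',proj(c,[R([-.069,.0405,.066]),R([-.069,.0795,.066]),R([-.075,.11,.06])]))
E
```

```text
21 85 355 394
22 357 369 13 [0.5398 0.0586 0.066 ]
28 355 392 38 [0.5377 0.0643 0.066 ]
34 355 393 25 [0.5374 0.0694 0.066 ]
40 356 365 10 [0.5379 0.0742 0.066 ]
46 356 366 11 [0.5376 0.0793 0.066 ]
52 357 366 10 [0.5382 0.084  0.066 ]
58 358 367 10 [0.5387 0.0888 0.066 ]
64 358 367 10 [0.5384 0.0936 0.066 ]
70 359 368 10 [0.539  0.0983 0.066 ]
76 359 388 30 [0.5387 0.1031 0.066 ]
82 371 389 19 [0.5489 0.1057 0.066 ]
row 366 [22 80] [0.5478 0.0564 0.066 ] [0.5445 0.1059 0.066 ]
row 372 [23 82] [0.5532 0.0558 0.066 ] [0.5497 0.1064 0.066 ]
row 378 [24 83] [0.5587 0.0551 0.066 ] [0.555 0.106 0.066]
row 384 [26 84] [0.5641 0.0554 0.066 ] [0.5603 0.1057 0.066 ]
row 390 [28 81] [0.5697 0.0556 0.066 ] [0.566  0.1021 0.066 ]
pred sill outer [[ 24.47324569 359.76614585]
 [ 72.29062219 364.65117005]
 [114.79087767 356.42128336]]
```

move_arm(deltas=[[[0.03, -0.05, 0, 0.026, 1], [0.032, -0.1, 0, 0.026, 1], [0.032, -0.137, 0, 0.026, 1], [0.032, -0.137, 0, 0.026, 1], [0.032, -0.137, 0, 0.026, 1]]], squeeze=100)

```text
clock: 5.8
position: [0.4292, 0.1693, 0.1091]
ee_rot: [-0.001, 0.023, 1.0, -0.0]
contact_force: [0.8, 0.1, -2.7]
width: 0.0117
gripper_force: 101.6
```

```bash
cat > sill.py <<'E'
from h import *
import sys
s=manip.get_state();print(s['position'],s['contact_force'],s['width'],s['gripper_force'])
q=s['ee_rot'];print(Rot.from_quat([q[1],q[2],q[3],q[0]]).as_matrix().round(4)[:,0])
c,im=snap('wrist',sys.argv[1]);h=cv2.cvtColor(im,cv2.COLOR_BGR2HSV)
m=cv2.inRange(h,(18,90,60),(32,255,255));n,l,st,ce=cv2.connectedComponentsWithStats(cv2.dilate(m,np.ones((3,3))))
for i in range(1,n):
    if st[i,4]>150: print(st[i],ce[i].round())
i=max((i for i in range(1,n) if ce[i][0]<400),key=lambda i:st[i,4]);x,y,w,hh=st[i,:4];k=m*(l==i)
for X in np.linspace(x+8,x+w-8,5).astype(int):
    Y=np.where(k[:,X])[0];print(X,Y.min(),Y.max(),plane(c,(X,Y.min()),.066).round(4))
for r in np.linspace(y+14,y+hh-8,4).astype(int):
    X=np.where(k[r])[0];print('row',r,X[[0,-1]],plane(c,(X[0],r),.066).round(4),plane(c,(X[-1]+1,r),.066).round(4))
b=cv2.inRange(h,(100,120,20),(125,255,255));b[:,:230]=0;b[:,410:]=0;R=np.where((b>0).sum(1)>20)[0];print('blue heel',R.min(),[np.where(b[R.min()+d])[0][[0,-1]].tolist() for d in(3,15)])
E
python3 sill.py w5
```

```text
[0.42917735 0.16932798 0.10912072] [ 0.80645347  0.05527083 -2.68586403] 0.011652444281499552 101.62355303764343
[-0.999   0.0453  0.003 ]
[508 186  49  37 926] [532. 204.]
179 399 400 [0.5404 0.0611 0.066 ]
177 399 401 [0.5404 0.0596 0.066 ]
176 399 402 [0.5404 0.0588 0.066 ]
175 399 403 [0.5404 0.0581 0.066 ]
174 400 404 [0.5413 0.0571 0.066 ]Traceback (most recent call last):
  File "sill.py", line 13, in <module>
    X=np.where(k[r])[0];print('row',r,X[[0,-1]],plane(c,(X[0],r),.066).round(4),plane(c,(X[-1]+1,r),.066).round(4))
                                      ~^^^^^^^^
IndexError: index 0 is out of bounds for axis 0 with size 0
```

```bash
python3 - <<'E'
from h import *
for n,roi in(('top',(314,230,30,25)),('scene',(300,215,35,25))):
    c=cam(n);im=cv2.imread(f'pics/{n}0.png');h=cv2.cvtColor(im,cv2.COLOR_BGR2HSV);m=cv2.inRange(h,(18,110,50),(33,255,255))
    x,y,w,hh=roi;ys,xs=np.where(m[y:y+hh,x:x+w]);xs+=x;ys+=y
    p=np.array([plane(c,(a,b),.066) for a,b in zip(xs,ys)])
    ax=np.array([.999,-.043]);ay=np.array([.043,.999])
    u=p[:,:2]@ax;v=p[:,:2]@ay;print(n,len(xs),'u',np.percentile(u,[2,10,50,98]).round(4),'v',np.percentile(v,[2,50,98]).round(4))
c=cam('wrist')
# bar & gripper-side check: scene view prop
S=cam('scene');ax=np.array([.999,-.043]);ay=np.array([.043,.999])
for e in [(.5404,.0588),(.5379,.0742),(.539,.0983)]: print(np.array(e)@ax,np.array(e)@ay)
im=cv2.imread('pics/w5.png');h=cv2.cvtColor(im,cv2.COLOR_BGR2HSV)
b=cv2.inRange(h,(100,120,20),(125,255,255));b[:,:230]=0;b[:,410:]=0;R=np.where((b>0).sum(1)>20)[0];print('blue heel',R.min(),[np.where(b[R.min()+d])[0][[0,-1]].tolist() for d in(3,15)])
E
```

```text
top 59 u [0.541  0.5419 0.5465 0.5744] v [0.0784 0.1059 0.1339]
scene 39 u [0.5389 0.5395 0.5429 0.5542] v [0.0809 0.1046 0.1264]
0.5373312 0.08197839999999999
0.5341715 0.0972555
0.5342341 0.12137869999999999
blue heel 247 [[292, 345], [292, 345]]
```

move_arm(deltas=[[[0.02, -0.05, 0, 0, 1], [0.02, -0.1, 0, 0, 1], [0.02, -0.103, 0, 0, 1], [0.02, -0.103, 0.05, 0, 1], [0.02, -0.103, 0.09, 0, 1], [0.02, -0.103, 0.108, 0, 1], [0.02, -0.103, 0.114, 0, 1], [0.02, -0.103, 0.114, 0, 1], [0.02, -0.103, 0.114, 0, 1]]])

```text
clock: 6.75
position: [0.4118, 0.0888, 0.0198]
ee_rot: [0.001, 0.021, 1.0, 0.0]
contact_force: [0.4, 0.9, -2.6]
width: 0.0117
gripper_force: 101.6
```

```bash
cat > st.py <<'E'
from h import *
s=manip.get_state();p=s['position'];q=s['ee_rot'];x=Rot.from_quat([q[1],q[2],q[3],q[0]]).as_matrix()
print(s['clock'],'TCP',p.round(4),'u,v',(p[0]*.999-p[1]*.043).round(4),(p[0]*.043+p[1]*.999).round(4),'foot z',(p[2]-.0116).round(4),'F',s['contact_force'].round(1),'M',s['moment'].round(2),'w',s['width'],s['gripper_force'],'yaw',np.arctan2(-x[1,0],-x[0,0]).round(4),'tilt',x[:,2].round(3))
E
python3 st.py; python3 - <<'E'
from h import *
c,i=snap('top','t6');c2,i2=snap('scene','s6');w,i3=snap('wrist','w6')
f=lambda i,x,y,w,h:cv2.resize(i[y:y+h,x:x+w],(400,300),interpolation=cv2.INTER_CUBIC)
cv2.imwrite('pics/c6.png',np.vstack([np.hstack([f(i,280,180,120,90),f(i2,240,160,140,105)]),np.hstack([cv2.resize(i3,(400,300)),f(i2,200,140,240,180)])]))
b=lambda im:cv2.inRange(cv2.cvtColor(im,cv2.COLOR_BGR2HSV),(100,120,20),(125,255,255))
m=b(i3);m[:,:230]=0;m[:,410:]=0;R=np.where((m>0).sum(1)>20)[0];print(R.min(),np.where(m[R.min()+5])[0][[0,-1]])
E
```

```text
6.75 TCP [0.4118 0.0888 0.0198] u,v 0.4075 0.1065 foot z 0.0082 F [ 0.4  0.9 -2.6] M [0.01 0.14 0.02] w 0.011659488896453352 101.58210754394531 yaw -0.0426 tilt [ 0.002  0.    -1.   ]
247 [291 345]
```

View pics/c6.png

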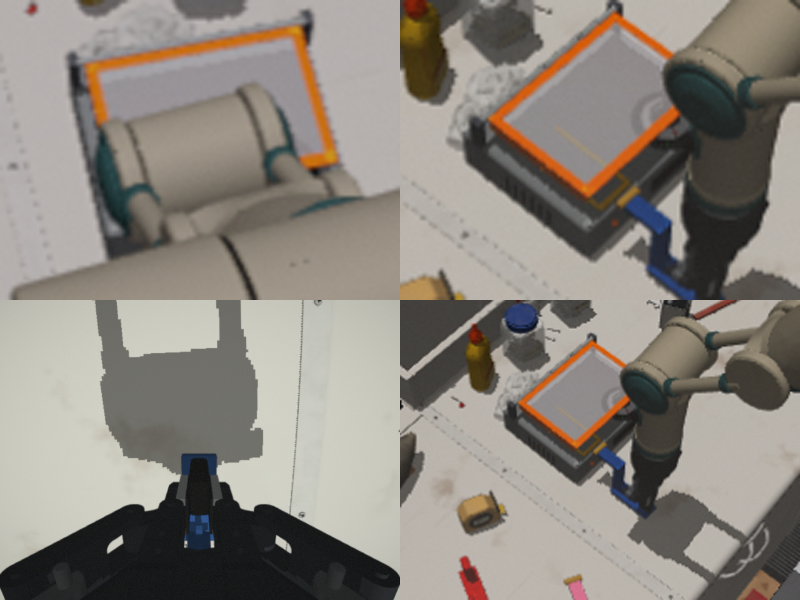

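In the scene view the bar is at about (320,228), just in front of the cover's front edge, in line with the lane. I'll lower a little and slide the bar under the edge.

move_arm(deltas=[[[0, 0, 0.006, 0, 1], [-0.015, 0, 0.006, 0, 1], [-0.04, 0, 0.006, 0, 1], [-0.056, 0, 0.006, 0, 1], [-0.056, 0, 0.006, 0, 1]]])

```text
clock: 7.4
position: [0.4591, 0.0861, 0.0147]
ee_rot: [0.002, 0.022, 1.0, 0.0]
contact_force: [-0.8, 0.5, -2.8]
width: 0.0117
gripper_force: 101.6
```

```bash
python3 st.py; python3 - <<'E'
from h import *
S=cam('scene');im=cv2.imread('pics/s6.png');h=cv2.cvtColor(im,cv2.COLOR_BGR2HSV);m=cv2.inRange(h,(12,110,80),(28,255,255))
r=m[220:240,310:330];ys,xs=np.where(r>0);print(xs.min()+310,xs.max()+310,ys.min()+220,ys.max()+220,len(xs),xs.mean()+310,ys.mean()+220)
p=plane(S,(xs.mean()+310,ys.mean()+220),.091);print(p,p[0]*.999-p[1]*.043,p[0]*.043+p[1]*.999)
b=cv2.inRange(h,(100,120,20),(125,255,255));ys,xs=np.where(b[200:290,300:360]);print('blue',xs.min()+300,xs.max()+300,ys.min()+200,ys.max()+200)
E
```

```text
7.4 TCP [0.4591 0.0861 0.0147] u,v 0.4549 0.1057 foot z 0.0031 F [-0.8  0.5 -2.8] M [0.03 0.1  0.06] w 0.011684625315684916 101.56864643096924 yaw -0.044 tilt [ 0.004  0.    -1.   ]
310 323 220 232 65 316.26153846153846 226.43076923076924
[0.53449775 0.0853802  0.091     ] 0.5302919013089238 0.10827822522975492
blue 319 342 229 265
```

move_arm(deltas=[[[0, 0, -0.008, 0, 1], [0, 0, -0.018, 0, 1], [0, 0, -0.03, 0, 1], [0, 0, -0.042, 0, 1], [0, 0, -0.054, 0, 1], [0, 0, -0.066, 0, 1], [0, 0, -0.078, 0, 1], [0, 0, -0.088, 0, 1], [0, 0, -0.09, 0, 1], [0, 0, -0.09, 0, 1]]])

```text
clock: 8.4
position: [0.4554, 0.0863, 0.0867]
ee_rot: [0.0, 0.022, 1.0, 0.0]
contact_force: [0.2, 0.8, -3.9]
width: 0.0118
gripper_force: 101.5
```

```bash
python3 st.py; python3 - <<'E'
from h import *
w,i3=snap('wrist','w7');snap('scene','s7')
m=cv2.inRange(cv2.cvtColor(i3,cv2.COLOR_BGR2HSV),(100,120,20),(125,255,255))
m[:,:230]=0;m[:,410:]=0;R=np.where((m>0).sum(1)>20)[0];print(R.min(),np.where(m[R.min()+5])[0][[0,-1]])
E
```

```text
8.4 TCP [0.4554 0.0863 0.0867] u,v 0.4512 0.1058 foot z 0.0751 F [ 0.2  0.8 -3.9] M [0.04 0.29 0.03] w 0.011800688411617773 101.49400591850281 yaw -0.0434 tilt [ 0.  0. -1.]
247 [291 345]
```

move_arm(deltas=[[[-0.01, 0, 0, 0, 1], [-0.025, 0, 0, 0, 1], [-0.04, 0, 0, 0, 1], [-0.055, 0, 0, 0, 1], [-0.07, 0, 0, 0, 1], [-0.085, 0, 0, 0, 1], [-0.1, 0, 0, 0, 1], [-0.11, 0, 0, 0, 1], [-0.12, 0, 0, 0, 1], [-0.13, 0, 0, 0, 1], [-0.136, 0, 0, 0, 1], [-0.136, 0, 0, 0, 1]]])

```text
clock: 9.7
position: [0.5653, 0.0815, 0.0866]
ee_rot: [0.001, 0.022, 1.0, 0.0]
contact_force: [-1.2, 0.9, -2.4]
width: 0.0114
gripper_force: 101.6
```

```bash
python3 st.py; python3 - <<'E'
from h import *
w,i3=snap('wrist','w8');c,i2=snap('scene','s8');ct,i1=snap('top','t8')
m=cv2.inRange(cv2.cvtColor(i3,cv2.COLOR_BGR2HSV),(100,120,20),(125,255,255))
m[:,:230]=0;m[:,410:]=0;R=np.where((m>0).sum(1)>20)[0];print(R.min(),np.where(m[R.min()+5])[0][[0,-1]])
f=lambda i,x,y,w,h:cv2.resize(i[y:y+h,x:x+w],(400,300),interpolation=cv2.INTER_CUBIC)
cv2.imwrite('pics/c8.png',np.vstack([np.hstack([f(i3,160,180,320,240),f(i2,270,180,80,60)]),np.hstack([f(i2,230,120,160,120),f(i1,300,180,80,60)])]))
E
```

```text
9.7 TCP [0.5653 0.0815 0.0866] u,v 0.5613 0.1057 foot z 0.075 F [-1.2  0.9 -2.4] M [0.01 0.31 0.05] w 0.011418207388400886 101.62392854690552 yaw -0.0435 tilt [ 0.002  0.    -1.   ]
246 [291 345]
```

View pics/c8.png

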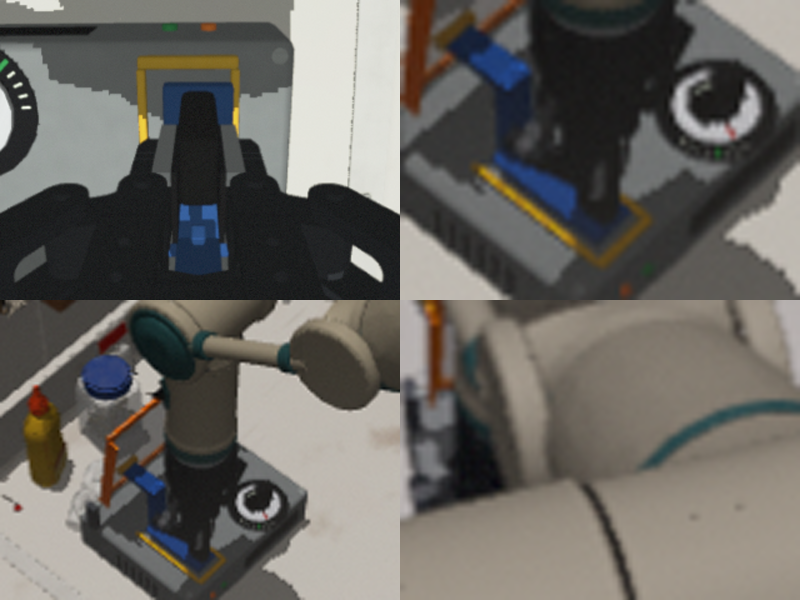

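The cover is up on the bar and the foot hangs over the lane. In the wrist view the foot's heel is at about row 246, behind the sill (inner edge about row 235). The lane centre (about col 310) is left of the foot centre (col 318). I'll quantify that now; the picture viewing budget is used up, so the rest is numbers only.

```bash
cat > lane.py <<'E'
from h import *
import sys
K,d,_,_=cam('wrist');T=np.array(P['wrist']['tool_from_camera']);s=manip.get_state();zt=s['position'][2]
Rc=T[:3,:3].T;c=(K,d,Rc,-Rc@T[:3,3])   # tool-frame camera
def pl(uv,z):  # world height z -> tool x,y (tool z = zt - z)
    o,v=ray(c,uv);return (o+v*((zt-z)-o[2])/v[2])[:2]*1000
im=cv2.imread(sys.argv[1]);h=cv2.cvtColor(im,cv2.COLOR_BGR2HSV);fz=float(sys.argv[2])
m=cv2.inRange(h,(18,100,50),(32,255,255));m[:, :240]=0;m[:,380:]=0;m[:215]=0;m[300:]=0
for X in (280,295,310,325,340):
    Y=np.where(m[:,X])[0]
    if len(Y): print('sill col',X,Y.min(),Y.max(),'outer top',pl((X,Y.min()),.066).round(1),'last',pl((X,Y[Y<Y.min()+20].max()+1),.066).round(1))
for r in range(228,290,8):
    X=np.where(m[r])[0]
    if len(X): print('row',r,X[[0,-1]],pl((X[0],r),.066).round(1),pl((X[-1]+1,r),.066).round(1))
b=cv2.inRange(h,(100,120,20),(125,255,255));b[:,:230]=0;b[:,410:]=0;R=np.where((b>0).sum(1)>20)[0];r=R.min()
for k in(4,14,24):
    X=np.where(b[r+k])[0];print('foot',r+k,X[[0,-1]],pl((X[0],r+k),fz+.008).round(1),pl((X[-1]+1,r+k),fz+.008).round(1))
print('heel',r,pl((318,r),fz+.008).round(1))
E
python3 lane.py pics/w8.png .075
```

```text
sill col 280 224 235 outer top [ 21.7 -21.2] last [ 14.8 -21.4]
sill col 295 224 234 outer top [ 21.7 -12.9] last [ 15.3 -13. ]
sill col 310 224 234 outer top [21.7 -4.5] last [15.3 -4.6]
sill col 325 224 234 outer top [21.7  3.8] last [15.3  3.9]
sill col 340 224 234 outer top [21.7 12.2] last [15.3 12.3]
row 228 [270 350] [ 19.4 -26.9] [19.4 18.4]
row 236 [269 351] [ 14.8 -27.6] [14.7 19. ]
row 244 [269 351] [ 10.1 -27.8] [10.1 19.1]
row 252 [270 351] [  5.3 -27.4] [ 5.3 19.3]
row 260 [270 350] [  0.5 -27.6] [ 0.5 18.8]
row 268 [271 350] [ -4.3 -27.2] [-4.4 18.9]
row 276 [271 350] [ -9.3 -27.4] [-9.3 19.1]
row 284 [271 350] [-14.3 -27.6] [-14.3  19.2]
foot 250 [291 345] [ 11.9 -14. ] [11.8 14.4]
foot 260 [291 345] [  6.4 -14.2] [ 6.4 14.5]
foot 270 [291 344] [  0.8 -14.3] [ 0.8 14.1]
heel 246 [14.  -0.1]
```

move_arm(deltas=[[[-0.0045, -0.0055, 0, 0, 1], [-0.0045, -0.0055, 0, 0, 1], [-0.0045, -0.0055, 0.006, 0, 1], [-0.0045, -0.0055, 0.011, 0, 1], [-0.0045, -0.0055, 0.015, 0, 1], [-0.0045, -0.0055, 0.015, 0, 1]]])

```text
clock: 10.45
position: [0.5665, 0.077, 0.0735]
ee_rot: [-0.001, 0.022, 1.0, -0.0]
contact_force: [-2.2, 0.3, -3.7]
width: 0.0112
gripper_force: 101.6
```

```bash
python3 st.py; python3 - <<'E'
from h import *
snap('wrist','w9')
E
python3 lane.py pics/w9.png .063
```

```text
10.45 TCP [0.5665 0.077  0.0735] u,v 0.5627 0.1013 foot z 0.0619 F [-2.2  0.3 -3.7] M [0.02 0.51 0.04] w 0.011184026757320154 101.6467809677124 yaw -0.0435 tilt [-0.002  0.    -1.   ]
sill col 280 228 291 outer top [ 22.5 -19.9] last [ 11.6 -20.2]
sill col 295 228 238 outer top [ 22.5 -12.1] last [ 16.6 -12.2]
sill col 310 227 238 outer top [23.  -4.2] last [16.6 -4.3]
sill col 325 227 238 outer top [23.   3.6] last [16.5  3.6]
sill col 340 227 238 outer top [23.  11.4] last [16.5 11.5]
row 228 [276 360] [ 22.5 -22. ] [22.5 22.4]
row 236 [275 361] [ 18.2 -22.6] [18.2 23. ]
row 244 [274 362] [ 13.8 -23.3] [13.8 23.7]
row 252 [274 362] [  9.4 -23.5] [ 9.4 23.9]
row 260 [275 361] [  4.9 -23.1] [ 4.9 23.5]
row 268 [275 361] [  0.3 -23.2] [ 0.3 23.6]
row 276 [275 361] [ -4.3 -23.4] [-4.3 23.8]
row 284 [276 360] [ -9. -23.] [-9.  23.4]
foot 250 [291 345] [ 12.1 -14. ] [12.  14.4]
foot 260 [291 345] [  6.6 -14.1] [ 6.6 14.5]
foot 270 [291 345] [  1.1 -14.2] [ 1.1 14.6]
heel 246 [14.2 -0.1]
```

move_arm(deltas=[[[0, 0, 0.0012, 0, 1], [0, 0, 0.0025, 0, 1], [0, 0, 0.0025, 0, 1]]])

```text
clock: 10.8
position: [0.5676, 0.077, 0.0724]
ee_rot: [0.0, 0.022, 1.0, 0.0]
contact_force: [-2.7, -0.8, -3.0]
width: 0.0114
gripper_force: 101.6
```

```bash
python3 st.py
```

```text
10.8 TCP [0.5676 0.077  0.0724] u,v 0.5637 0.1014 foot z 0.0608 F [-2.7 -0.8 -3. ] M [0.04 0.42 0.  ] w 0.011363789230060206 101.59626245498657 yaw -0.0434 tilt [ 0.  0. -1.]
```

Lowering further in 1 mm steps.

move_arm(deltas=[[[0, 0, 0.0012, 0, 1], [0, 0, 0.0018, 0, 1], [0, 0, 0.0018, 0, 1]]])

```text
clock: 11.1
position: [0.5677, 0.077, 0.0718]
ee_rot: [0.0, 0.022, 1.0, 0.0]
contact_force: [-5.0, -0.7, 3.6]
width: 0.0117
gripper_force: 102.7
```

```bash
python3 st.py
```

```text
11.1 TCP [0.5677 0.077  0.0718] u,v 0.5638 0.1013 foot z 0.0602 F [-5.  -0.7  3.6] M [-0.04  0.65  0.05] w 0.011747360667312103 102.686687707901 yaw -0.0434 tilt [ 0.001  0.    -1.   ]
```

move_arm(deltas=[[[0.0012, 0, 0, 0, 1], [0.002, 0, 0, 0, 1], [0.002, 0, 0, 0, 1]]])

```text
clock: 11.4
position: [0.5678, 0.077, 0.0718]
ee_rot: [0.002, 0.022, 1.0, 0.0]
contact_force: [-0.1, -0.4, 4.8]
width: 0.0112
gripper_force: 102.6
```

```bash
python3 st.py;python3 - <<'E'
from h import *
snap('wrist','w10')
E
python3 lane.py pics/w10.png .06|egrep 'heel|foot|col 3'
```

```text
11.4 TCP [0.5678 0.077  0.0718] u,v 0.5639 0.1013 foot z 0.0602 F [-0.1 -0.4  4.8] M [-0.02  0.02  0.05] w 0.011168774935511844 102.58732080459595 yaw -0.0435 tilt [ 0.004  0.    -1.   ]
sill col 310 226 237 outer top [24.1 -4.2] last [17.6 -4.2]
sill col 325 226 237 outer top [24.1  3.5] last [17.6  3.6]
sill col 340 226 237 outer top [24.  11.3] last [17.6 11.4]
foot 251 [291 346] [ 11.2 -14.1] [11.2 15. ]
foot 261 [291 345] [  5.7 -14.2] [ 5.7 14.6]
foot 271 [291 345] [  0.1 -14.3] [ 0.1 14.7]
heel 247 [13.4 -0.1]
```

move_arm(deltas=[[[0.0015, 0, -0.0004, 0, 1], [0.003, 0, -0.0004, 0, 1], [0.004, 0, -0.0004, 0, 1], [0.004, 0, -0.0004, 0, 1]]])

```text
clock: 11.85
position: [0.5638, 0.0772, 0.0718]
ee_rot: [0.001, 0.022, 1.0, 0.0]
contact_force: [2.6, 0.2, 4.4]
width: 0.0115
gripper_force: 102.7
```

```bash
python3 st.py;python3 - <<'E'
from h import *
snap('wrist','w11')
E
python3 lane.py pics/w11.png .06|egrep 'heel|foot|col 3'
```

```text
11.85 TCP [0.5638 0.0772 0.0718] u,v 0.5599 0.1014 foot z 0.0602 F [2.6 0.2 4.4] M [-0.01 -0.44 -0.02] w 0.011540572661526406 102.68253922462463 yaw -0.0436 tilt [ 0.002  0.    -1.   ]
sill col 310 233 244 outer top [20.3 -4.2] last [13.8 -4.2]
sill col 325 233 244 outer top [20.3  3.6] last [13.8  3.6]
sill col 340 233 244 outer top [20.3 11.3] last [13.8 11.4]
foot 251 [291 346] [ 11.2 -14.1] [11.2 15. ]
foot 261 [291 345] [  5.7 -14.2] [ 5.7 14.6]
foot 271 [291 345] [  0.1 -14.3] [ 0.1 14.7]
heel 247 [13.4 -0.1]
```

move_arm(deltas=[[[0, 0, 0, 0, 0.4], [0, 0, 0, 0, 0.0], [0, 0, 0, 0, -0.2], [0, 0, 0, 0, -0.2], [0, 0, 0, 0, -0.2]]], squeeze=40)

```text
clock: 12.4
position: [0.5622, 0.0772, 0.0709]
ee_rot: [-0.001, 0.022, 1.0, 0.0]
contact_force: [1.2, 0.2, 0.5]
width: 0.0513
gripper_force: 0.0
```

```bash
python3 st.py;python3 - <<'E'
from h import *
snap('wrist','w12')
E
python3 lane.py pics/w12.png .06|egrep 'heel|foot|col 3'
```

```text
12.4 TCP [0.5622 0.0772 0.0709] u,v 0.5584 0.1013 foot z 0.0593 F [1.2 0.2 0.5] M [ 0.06  0.02 -0.  ] w 0.05131201688652073 0.0 yaw -0.0434 tilt [-0.001  0.    -1.   ]
sill col 310 236 247 outer top [18.9 -4.2] last [12.4 -4.2]
sill col 325 236 247 outer top [18.9  3.6] last [12.4  3.6]
sill col 340 236 247 outer top [18.9 11.3] last [12.4 11.4]
foot 254 [290 346] [  9.8 -14.6] [ 9.8 15. ]
foot 264 [291 345] [  4.3 -14.2] [ 4.3 14.6]
foot 274 [291 345] [ -1.3 -14.3] [-1.3 14.7]
heel 250 [12.  -0.1]
```

The prop stands by itself against the sill. Now I'll back off upward, then go toward the knob and look at it.

move_arm(deltas=[[[0, 0, -0.01, 0, -0.2], [0, 0, -0.04, 0, -0.2], [0, 0, -0.09, 0, -0.2], [0, 0, -0.14, 0, -0.2], [0, 0, -0.17, 0, -0.2], [0, 0, -0.17, 0, -0.2], [0.05, -0.06, -0.17, 0, -0.2], [0.07, -0.12, -0.17, 0, -0.2], [0.07, -0.14, -0.17, 0, -0.2], [0.07, -0.14, -0.17, 0, -0.2], [0.07, -0.14, -0.17, 0, -0.2]]])

```text
clock: 13.55
position: [0.5014, -0.0324, 0.2068]
ee_rot: [-0.0, 0.023, 1.0, 0.0]
contact_force: [0.4, -0.5, -0.2]
width: 0.0515
gripper_force: 0.0
```

```bash
python3 st.py;python3 - <<'E'
from h import *
ps=np.array([.607,.1014])
s=manip.get_state();c,im=snap('wrist','w13');snap('scene','s13');snap('top','t13')
# box: lane centre (box y=60) at v=.0971 (tool y ~0.2mm off .1014) ; print predicted knob px
def box(x,y,z):
    u=U0+x;v=V0+y;return [u*.999+v*.043,-u*.043+v*.999,z]
U0=.5584-.0124+.063;V0=.1014-.060;print('U0,V0',U0,V0)
k=box(-.042,-.05,.094);print('knob pred',k,proj(c,[k,box(-.042,-.05,.06),box(-.063,.06,.06)]))
h=cv2.cvtColor(im,cv2.COLOR_BGR2HSV)
for n,a,b in(('blue',(100,120,20),(125,255,255)),('yellow',(18,100,50),(32,255,255)),('green',(45,100,50),(80,255,255)),('red',(170,120,80),(180,255,255)),('red2',(0,150,80),(6,255,255)),('orange',(7,180,120),(16,255,255))):
    m=cv2.inRange(h,a,b);nn,l,st,ce=cv2.connectedComponentsWithStats(m)
    print(n,[(st[i].tolist(),ce[i].round(1).tolist()) for i in range(1,nn) if st[i,4]>12][:8])
E
```

```text
13.55 TCP [ 0.5014 -0.0324  0.2068] u,v 0.5023 -0.0108 foot z 0.1952 F [ 0.4 -0.5 -0.2] M [ 0.06 -0.    0.05] w 0.0515164224571764 0.0 yaw -0.0452 tilt [-0.001  0.001 -1.   ]
U0,V0 0.609 0.041400000000000006
knob pred [0.5660632, -0.03297239999999999, 0.094] [[320.72807747 296.19316736]
 [320.44695974 281.27656381]
 [435.65933129 260.10460156]]
blue [([419, 264, 34, 64, 1068], [432.3, 295.7]), ([448, 403, 18, 24, 356], [455.8, 414.8])]
yellow [([410, 256, 52, 41, 598], [433.4, 266.4]), ([563, 276, 34, 32, 651], [579.4, 290.5]), ([596, 292, 44, 39, 1120], [619.8, 312.1]), ([449, 312, 7, 28, 137], [452.0, 324.5]), ([448, 426, 21, 11, 185], [457.9, 431.6])]
green [([415, 237, 8, 5, 31], [418.2, 239.1]), ([342, 258, 8, 7, 31], [345.4, 260.9])]
red []
red2 []
orange []
```

```bash
cat > knob.py <<'E'
from h import *
import sys
im=cv2.imread(sys.argv[1]);g=cv2.cvtColor(im,cv2.COLOR_BGR2GRAY);c=cam(sys.argv[2]) if sys.argv[2]!='wrist' else cam('wrist')
U0,V0=.609,.0414;z=float(sys.argv[3])
def box(x,y,z): u=U0+x;v=V0+y;return [u*.999+v*.043,-u*.043+v*.999,z]
a=np.arange(-42,43,3)/1000;G=np.array([box(-.042+x,-.05+y,z) for x in a[::-1] for y in a[::-1]])
p=proj(c,G).astype(np.float32).reshape(len(a),len(a),2)
w=cv2.remap(g,p[...,0],p[...,1],cv2.INTER_LINEAR)
for r,x in zip(w,a[::-1]): print(f'{x*1000:4.0f}',' '.join(f'{v:3d}' for v in r))
E
python3 knob.py pics/w13.png wrist .066; python3 knob.py pics/s13.png scene .066
```

```text
42 133 134 133 133 131 132 131 130 131 132 133 133 133 132 130 132 132 134 134 133 132 132 132 133 131 131 131 133 132
  39 133 133 131 132 133 131 131 131 131 132 133 133 133 133 134 133 131 132 133 133 135 133 134 133 133 132 131 133 132
  36 133 132 132 132 131 132 132 132 132 128  99  71  50  41  42  49  49  87 128 133 133 133 133 134 133 131 133 134 133
  33 132 131 132 131 131 131 132 129  89  41  34  33  33  34  34  35  35  33  37  57 119 134 134 133 132 133 133 134 133
  30 132 132 130 131 133 132 111  44  35  35  35  37  37  38  44  39  33  33  33  34  36  89 131 133 133 134 135 134 134
  27 131 132 131 133 132 106  38  34  35  37  58 137 195 196 198 199 134  87  40  36  34  36  67 131 134 136 136 133 133
  24 132 133 133 134 109  37  33  36  35 160 199 202 207 201 208 205 208 201 181  65  36  34  36  79 132 132 132 133 131
  21 132 133 132 123  41  34  37  35  44  39  45  63 100 135 182 197 203 202 203 199 101  34  32  34  93 133 133 132 130
  18 133 133 133  77  33  37  47 130 205 179 164  64  34  33  33  41  53  82 125 157 185  62  34  33  40 130 133 133 131
  15 133 132 
[... 5215 characters left out ...]
 45  51  51  55  52  65  73  92 105 104  99  75  62  46  36  34  39  67 100 111 111 111 112 110
 -30 110 111 112  90  67  54  52  42  48  47  48  48  38  47  46  43  40  36  35  35  41  56  85 105 110 107 109 109 109
 -33  98  98  98  99  74  56  44  50  50  50  54  47  37  36  36  37  35  35  35  43  54  74  89  95  93  93  94  94  94
 -36  74  72  74  71  69  52  50  51  44  40  46  39  37  36  36  35  35  36  44  54  60  64  68  68  69  66  66  69  66
 -39  51  51  52  51  51  51  47  46  42  42  45  41  39  38  38  39  40  43  47  50  49  49  50  51  51  50  52  52  69
 -42  41  40  41  42  42  42  41  41  39  41  41  40  39  37  38  39  39  40  41  39  39  39  45  47  49  49  60  84 119
```

```bash
python3 - <<'E'
from h import *
im=cv2.imread('pics/w13.png');g=cv2.cvtColor(im,cv2.COLOR_BGR2GRAY);c=cam('wrist');U0,V0=.609,.0414
def box(x,y,z): u=U0+x;v=V0+y;return [u*.999+v*.043,-u*.043+v*.999,z]
a=np.arange(-30,31)/1000;G=np.array([box(-.042+x,-.05+y,.094) for x in a for y in a])
p=proj(c,G).astype(np.float32).reshape(61,61,2);w=cv2.remap(g,p[...,0],p[...,1],cv2.INTER_CUBIC)
for lo,hi in((26,50),(30,50)):
    m=((w>lo)&(w<hi)).astype(np.uint8);m=cv2.morphologyEx(m,cv2.MORPH_OPEN,np.ones((5,5)))
    n,l,st,ce=cv2.connectedComponentsWithStats(m)
    for i in range(1,n):
        if st[i,4]>100:
            (cy,cx),sz,an=cv2.minAreaRect(np.argwhere(l==i)[:,::-1].astype(np.float32));pts=np.argwhere(l==i)[:, ::-1];pc=pts-pts.mean(0);e,V=np.linalg.eigh(pc.T@pc);d=V[:,1]
            print(lo,st[i].tolist(),'centre x,y',cx-30,cy-30,'size',sz,'axis yaw deg',np.degrees(np.arctan2(d[0],d[1])))
for i in range(60,10,-2): print(f'{a[i]*1000:4.0f}',''.join('#' if v<26 else '+' if v<50 else '-' if v<100 else '.' for v in w[i,::-1]))
E
```

```text
26 [0, 0, 61, 52, 768] centre x,y -1.2018795013427734 -3.8784255981445312 size (66.09375, 43.15851974487305) axis yaw deg -115.79468946452928
26 [14, 24, 25, 13, 243] centre x,y -0.05405426025390625 -4.3243255615234375 size (24.988645553588867, 9.86393928527832) axis yaw deg -100.75166239221718
30 [0, 0, 13, 23, 187] centre x,y -19.8184871673584 -26.33852982521057 size (10.335247993469238, 24.72908592224121) axis yaw deg -15.652470840558243
30 [38, 19, 23, 31, 242] centre x,y 5.9604644775390625 21.6827392578125 size (11.427689552307129, 37.20209884643555) axis yaw deg -36.71173836928042
30 [0, 24, 13, 18, 120] centre x,y 2.8000030517578125 -24.600000858306885 size (20.57182502746582, 8.049844741821289) axis yaw deg 30.541318774418677
30 [14, 25, 24, 10, 171] centre x,y -0.5 -4.499998092651367 size (24.318401336669922, 8.236878395080566) axis yaw deg -103.08756616688913
30 [20, 45, 17, 7, 109] centre x,y 18.0 -2.0 size (6.0, 16.0) axis yaw deg -92.85572005266557
  30 .............................................................
  28 ....................................................
[... 850 characters left out ...]
+++++++++++++++#+...-++++++++-
   0 +++++++....-++++++++++++++++++++++++++++++++++++....-++++++++
  -2 ++++++-....-#####+##+++++++++++++++++++++++++++-.....++++++++
  -4 +++++-.....-+###############+++++++++++++++++++-.....-+++++++
  -6 +++++-......+#########################+#+++++++.......-++++++
  -8 +++++.......-#################################+.......-++++++
 -10 ++++-........+################################-.......-++++++
 -12 --++-.........--++############################-.......-++++++
 -14 ..-++...........-++++########################+-.......-++++++
 -16 +++++-............-+++++++++++##########++-++--.......+++++++
 -18 ...-++.............-+++++++++++++++++##+-............-+++++++
```

The knob bar lies at about 78° in box axes, centred where predicted. I'll turn the tool +101.5° (joint 6 stays in range) above the knob.

move_arm(deltas=[[[-0.03, 0.0015, 0, 0.07, -0.2], [-0.06, 0.003, 0, 0.14, -0.2], [-0.08, 0.004, 0, 0.21, -0.2], [-0.08, 0.004, 0, 0.28, -0.2], [-0.08, 0.004, 0, 0.35, -0.2], [-0.08, 0.004, 0, 0.42, -0.2], [-0.08, 0.004, 0, 0.49, -0.2], [-0.08, 0.004, 0, 0.56, -0.2], [-0.08, 0.004, 0, 0.63, -0.2], [-0.08, 0.004, 0, 0.7, -0.2], [-0.08, 0.004, 0, 0.77, -0.2], [-0.08, 0.004, 0, 0.84, -0.2]]])

```text
clock: 14.9
position: [0.5663, -0.0305, 0.2069]
ee_rot: [-0.0, 0.785, 0.619, -0.0]
contact_force: [-0.8, 0.0, -0.2]
width: 0.051
gripper_force: 0.0
```

move_arm(deltas=[[[0, 0, 0, 0.005, -0.2], [0, 0, 0, 0.005, -0.2]]])

```text
clock: 15.1
position: [0.5662, -0.031, 0.207]
ee_rot: [-0.0, 0.786, 0.618, -0.0]
contact_force: [0.2, -0.1, 0.2]
width: 0.0512
gripper_force: 0.0
```

```bash
python3 st.py; python3 - <<'E'
from h import *
s=manip.get_state();q=s['ee_rot'];M=Rot.from_quat([q[1],q[2],q[3],q[0]]).as_matrix()
c,im=snap('wrist','w14');g=cv2.cvtColor(im,cv2.COLOR_BGR2GRAY)
print('q6',s['qpos'][5],'toolx yaw',np.degrees(np.arctan2(M[1,0],M[0,0])))
p0=s['position'];a=np.arange(-26,27,2)/1000
for X in np.arange(26,-27,-2)/1000:   # rows tool x (up=+x), cols tool y
    P3=[[*(p0[:2]+M[:2,0]*X+M[:2,1]*y),.094] for y in a];p=proj(c,P3).astype(np.float32)
    w=cv2.remap(g,p[:,0].reshape(1,-1),p[:,1].reshape(1,-1),1)[0];print(f'{X*1000:4.0f}',' '.join(f'{v:3d}' for v in w))
E
```

```text
15.1 TCP [ 0.5662 -0.031   0.207 ] u,v 0.5669 -0.0066 foot z 0.1954 F [ 0.2 -0.1  0.2] M [ 0.02  0.03 -0.03] w 0.051175180632976346 0.0 yaw -1.8092 tilt [-0.  0. -1.]
q6 0.0608139301759665 toolx yaw 76.33983497747572
  26  70  41  57 184  86  41  41  53 143 215 229 230 230 230 230 230 230 230 226 203  77  43  44  41  42  45  45
  24  47  63  46  67  73  41  91 206 225 228 228 229 229 230 230 230 230 230 230 230 218 135  53  43  45  42  43
  22  32  82 111  55  40  88 216 226 224 225 224 226 224 224 224 203 228 230 230 230 230 229 193  54  44  41  44
  20  28  27  67  66  79 207 225 225 226 225 211 177  61  52  47  42 116 227 229 229 230 230 229 160  44  43  43
  18 101  61  26  36 144 221 225 225 224 199 124  54  21  18  23  17  64 219 224 227 228 228 229 225 111  43  43
  16  38  51  26  71 120 130 199 225 227 217 110  37  33  92 147  35  40 163 222 225 225 225 225 226 208  68  42
  14  33  23  31 110 122 121 123 163 208 169  43  28  38 126 200  41  36  46 124 219 227 227 226 225 224 126  41
  12  93  60  61 114 120 121 122 121 100  43  30  25  37 125 201  43  36  41  43 127 223 224
[... 1467 characters left out ...]
06  43  22  19  20  23
 -16 111  35  27  25  22  24  25  60 109 119 120  70  24  26  22  25  27 101 124 203 157  49  19  23  18  21  24
 -18 119 101  34  21  21  24  25  20  37  75  96  68  22  25  21  23  29 148 144  67  41  25  26  22  24  23  51
 -20 119 115  69  36  23  23  24  22  22  25  25  28  19  20  25  28  30  46  43  37  36  31  34  22  35  64  86
 -22 118 117  76  69  35  27  22  24  21  24  23  24  22  35  35  36  38  38  37  38  37  37  37  53 117 144 146
 -24 116 117  90  74  75  60  35  24  24  22  27  24  28  34  37  38  37  37  36  37  37  42  75 133 146 146 146
 -26 116 118 145  72  79  79  75  57  35  28  25  28  36  37  38  38  39  38  41  60  94 125 142 145 146 146 145
```

The bar is clearly aligned with the tool: its flat sides are at tool y ≈ −5 and +7 mm, and it runs x = −18 to +20 mm. I'll descend and grip it.

move_arm(deltas=[[[0.001, 0.001, 0.06, 0, -0.2], [0.001, 0.001, 0.12, 0, -0.2], [0.001, 0.001, 0.17, 0, -0.2], [0.001, 0.001, 0.195, 0, -0.2], [0.001, 0.001, 0.2, 0, -0.2], [0.001, 0.001, 0.2, 0, -0.2], [0.001, 0.001, 0.2, 0, 1], [0.001, 0.001, 0.2, 0, 1], [0.001, 0.001, 0.2, 0, 1], [0.001, 0.001, 0.2, 0, 1]]], squeeze=40)

```text
clock: 16.15
position: [0.5676, -0.0312, 0.0489]
ee_rot: [0.001, 0.787, 0.617, 0.001]
contact_force: [-0.9, 0.6, 6.6]
width: 0.0109
gripper_force: 41.9
```

```bash
python3 st.py
```

```text
16.15 TCP [ 0.5676 -0.0312  0.0489] u,v 0.5684 -0.0068 foot z 0.0373 F [-0.9  0.6  6.6] M [0.11 0.23 0.  ] w 0.010850646404643978 41.9155079126358 yaw -1.813 tilt [ 0.002 -0.    -1.   ]
```

move_arm(deltas=[[[0, 0, -0.001, 0.05, 1], [0, 0, -0.001, 0.1, 1], [0, 0, -0.001, 0.115, 1], [0, 0, -0.001, 0.115, 1]]])

```text
clock: 16.55
position: [0.5681, -0.0315, 0.049]
ee_rot: [0.001, 0.856, 0.517, 0.001]
contact_force: [0.3, 0.5, 2.4]
width: 0.0109
gripper_force: 41.4
```

```bash
python3 st.py
```

```text
16.55 TCP [ 0.5681 -0.0315  0.049 ] u,v 0.5689 -0.007 foot z 0.0374 F [0.3 0.5 2.4] M [-0.01 -0.17 -0.03] w 0.010876909109101744 41.36166572570801 yaw -2.0539 tilt [ 0.003 -0.    -1.   ]
```

move_arm(deltas=[[[0, 0, 0, 0.04, 1], [0, 0, 0, 0.075, 1], [0, 0, 0, 0.075, 1]]])

```text
clock: 16.85
position: [0.5683, -0.0316, 0.049]
ee_rot: [0.001, 0.893, 0.449, 0.001]
contact_force: [1.6, -0.7, 2.6]
width: 0.0107
gripper_force: 41.5
```

```bash
python3 st.py
```

```text
16.85 TCP [ 0.5683 -0.0316  0.049 ] u,v 0.5691 -0.0071 foot z 0.0374 F [ 1.6 -0.7  2.6] M [-0.06 -0.25  0.21] w 0.010677691658733716 41.52595818042755 yaw -2.2094 tilt [ 0.003 -0.001 -1.   ]
```

The knob has bitten (Mz 0.21 N m) within the last 8.9° step, so a further 15.5° puts the disc at 20 ± 4.5°.

move_arm(deltas=[[[0, 0, 0, 0, 1], [0, 0, 0, 0.04, 1], [0, 0, 0, 0.08, 1], [0, 0, 0, 0.115, 1], [0, 0, 0, 0.13, 1], [0, 0, 0, 0.13, 1], [0, 0, 0, 0.13, 1]]], squeeze=80)

```text
clock: 17.55
position: [0.5687, -0.032, 0.0491]
ee_rot: [0.001, 0.946, 0.324, 0.002]
contact_force: [2.0, -2.5, 5.6]
width: 0.0099
gripper_force: 82.6
```

```bash
python3 st.py
```

```text
17.55 TCP [ 0.5687 -0.032   0.0491] u,v 0.5695 -0.0075 foot z 0.0375 F [ 2.  -2.5  5.6] M [-0.31 -0.38  0.28] w 0.009925732700173811 82.59778261184692 yaw -2.481 tilt [ 0.004 -0.001 -1.   ]
```

move_arm(deltas=[[[0, 0, 0, 0.13, 0.4], [0, 0, 0, 0, 0], [0, 0, 0, 0, -0.2], [0, 0, 0, 0, -0.2], [0, 0, -0.03, 0, -0.2], [0, 0, -0.09, 0, -0.2], [0, 0, -0.15, 0, -0.2], [0, 0, -0.2, 0, -0.2], [0, 0, -0.2, 0, -0.2]]])

```text
clock: 18.45
position: [0.5705, -0.0318, 0.2145]
ee_rot: [0.003, 0.947, 0.322, 0.005]
contact_force: [0.4, -0.5, 1.0]
width: 0.0512
gripper_force: 0.0
```

I mistakenly left a twist in the first row of that release, so the disc may have turned a bit more. I'll measure it.

```bash
python3 st.py; cat > disc.py <<'E'
from h import *
import sys
def meas(f,c,show=False):
    im=cv2.imread(f).astype(int);U0,V0=.609,.0414
    def box(x,y,z): u=U0+x;v=V0+y;return [u*.999+v*.043,-u*.043+v*.999,z]
    out={}
    for n,z in(('red',.0665),('green',.0645),('white',.0645)):
        L=[]
        for r in np.arange(16,27.5,.75) if n=='red' else np.arange(28,38,.75):
            th=np.radians(np.arange(-180,180,1.));p=proj(c,[box(-.042+r/1000*np.cos(t),-.05+r/1000*np.sin(t),z) for t in th]).astype(np.float32)
            w=cv2.remap(im.astype(np.uint8),p[:,0].reshape(1,-1),p[:,1].reshape(1,-1),1)[0].astype(int);B,G,R=w.T
            k=(R-np.maximum(B,G)>45) if n=='red' else (G-np.maximum(B,R)>35) if n=='green' else (np.min(w,1)>100)
            L+=[np.degrees(t) for t in th[k]]
        L=np.array(L)
        if n=='white': h,_=np.histogram(L,np.arange(-180,181,3));print('white',[(int(-180+3*i),int(v)) for i,v in enumerate(h) if v>2])
        else: print(n,len(L),np.median(L) if len(L) else None,np.percentile(L,[10,90]) if len(L) else '')
E
python3 - <<'E'
from disc import *
c,im=snap('wrist','w15');meas('pics/w15.png',c)
S,_=snap('scene','s15');meas('pics/s15.png',S)
print('start');meas('pics/s13.png',S)
s={'position':np.array([.5014,-.0324,.2068]),'ee_rot':np.array([-.0001,.0226,.9997,0.])};meas('pics/w13.png',cam('wrist',s))
E
```

```text
18.45 TCP [ 0.5705 -0.0318  0.2145] u,v 0.5713 -0.0072 foot z 0.2029 F [ 0.4 -0.5  1. ] M [ 0.01 -0.   -0.  ] w 0.0512221891643066 0.0 yaw -2.4849 tilt [ 0.012 -0.002 -1.   ]
red 46 130.0 [128.  131.5]
green 44 132.0 [130.  133.7]
white [(-180, 6), (-177, 6), (-174, 6), (-171, 6), (-168, 5), (-165, 6), (-162, 6), (-159, 6), (-156, 6), (-153, 6), (-150, 6), (-147, 6), (-45, 3), (-30, 3), (-27, 4), (-21, 3), (-18, 3), (-15, 4), (-9, 4), (-6, 3), (0, 3), (3, 3), (6, 3), (9, 3), (12, 4), (18, 3), (21, 3), (24, 3), (27, 4), (33, 3), (48, 3), (90, 17), (93, 4), (99, 14), (102, 13), (105, 3), (108, 7), (111, 18), (114, 3), (117, 8), (120, 16), (123, 10), (126, 3), (144, 3), (147, 3), (150, 6), (153, 6), (156, 6), (159, 6), (162, 6), (165, 6), (168, 6), (171, 6), (174, 6), (177, 5)]
red 0 None 
green 0 None 
white [(-51, 3), (-45, 3), (-36, 3), (36, 3), (39, 3), (42, 3), (90, 3), (93, 3), (99, 3), (102, 3), (105, 3)]
start
red 22 153.0 [152.  155.9]
green 1 131.0 [131. 131.]
white [(-108, 4), (-102, 3), (-99, 5), (-96, 3), (-93, 3), (-90, 3), (-36, 3), (9, 3), (12, 4), (69, 3), (90, 3), (93, 3), (99, 3), (102, 3), (105, 3), (132, 3)]
red 71 154.0 [152. 156.]
green 45 135.0 [133. 137.]
white [(-63, 5), (-60, 3), (-54, 3), (-51, 7), (-48, 4), (-45, 6), (-42, 6), (-39, 6), (-36, 6), (-33, 6), (-30, 6), (-27, 8), (-24, 4), (-21, 8), (-18, 3), (-15, 7), (-12, 4), (-9, 9), (-6, 8), (-3, 4), (0, 6), (3, 6), (6, 6), (9, 6), (12, 8), (15, 3), (18, 6), (21, 6), (24, 6), (27, 8), (30, 4), (33, 6), (36, 6), (39, 6), (42, 6), (45, 6), (48, 6), (51, 6), (54, 6), (57, 8), (60, 4), (63, 6), (66, 6), (69, 6), (72, 6), (75, 6), (78, 6), (81, 3), (84, 3), (87, 3), (90, 3), (93, 17), (96, 7), (99, 3), (102, 10), (105, 11), (111, 3), (114, 16), (123, 12), (126, 8), (144, 16), (153, 18), (156, 11), (162, 7), (165, 10)]
```

The red pointer is now at 130° and the green mark at 132° (at the start they were 154° and 135°), so the disc has turned about 22°. I'll check that the prop and cover are unchanged, then hand in.

```bash
python3 - <<'E'
from h import *
ok=[]
_,im=snap('scene','s16')
for lo,hi in(((100,120,20),(125,255,255)),((5,180,120),(18,255,255))):
    b=[]
    for f in('s13','s16'):
        m=cv2.inRange(cv2.cvtColor(cv2.imread(f'pics/{f}.png'),cv2.COLOR_BGR2HSV),lo,hi);k=np.zeros_like(m);k[140:245,255:320]=m[140:245,255:320];b.append(cv2.boundingRect(k))
    print(b);ok.append(max(abs(np.subtract(*b)))<=3)
print(ok)
if all(ok): print(manip.sign_off())
E
```

```text
[(263, 142, 54, 88), (263, 142, 54, 88)]
[(278, 143, 42, 40), (278, 143, 42, 40)]
[np.True_, np.True_]
the job is handed in; nothing more can be done
None
```

The prop is seated in the yellow lane behind the sill and holds the cover up, the trim disc is at about 22° by the camera (target 20° ± 10°), and the job is handed in with the arm clear of everything; the hand-in call gave no pass/fail verdict.

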